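Fit the orange filter to the studio light

TASK

Turn the revolving filter rack until the orange filter stands at the yellow mark, in the open front of the rack, and take it out there. Press it into the sloping face of the studio light until the sprung tabs on both ends have snapped in and it sits flush, then let go. Leave the other filters in their pockets and the battery and the lens where they are.

Things in the scene. Friction and masses are not known exactly. Their poses are not given: they have to be found in the camera images.
- rack: fixed foot of the revolving filter rack: grey square plate 310 x 310 x 8 mm, origin at the centre of its underside on the table, on the wheel's axis. Its -x side is the open front, with a yellow mark at the edge.
- rack_front (a point): where the front pocket's middle stands: 95 mm from the axis on the rack's -x side, 44 mm above the table (the height of a filter's underside in its pocket); axes as the rack's
- rack_cover (a point): middle of the left panel of the clear plastic dust cover, fixed, 84 mm above the table, 100 mm from the axis on the rack's +y. Flat panels, underside at 80 mm; in the rack's frame they cover x over -60 mm where |y| is 55 to 150 mm, and x over 60 mm in between. The knob and the front (x under -60 mm) are open. Posts 10 mm square at x -54 and 139, y +-149 mm.
- rack_wheel (a joint): how far the white wheel (radius 138 mm) has been turned about the rack's vertical axis since the start, rad, counter-clockwise from above positive; no stops, stays where left (0.08 N m of friction). Four pockets 95 mm from the axis, every 90 degrees, with end walls up to 48 mm above the table.
- knob (a point): centre of the black bar knob on top of the wheel, on its axis, 117 mm above the table. The bar is 52 mm long, 16 mm thick and stands from 100 to 134 mm above the table; below it is a round flange 56 mm across. The point's x axis runs along the bar and turns with the wheel: two pockets lie in the line of the bar, two square to it.
- filter_orange: loose clip-in filter, 60 to 110 g: black-framed plate with an orange window, 92 (its x) x 58 (y) x 5 mm (z), origin at the centre of the plate's underside, z out of its face. Same when turned half round about z. In the rack its x is tangential to the wheel, its underside 44 mm above the table, and it lifts straight out. It starts under the cover, left or right.
- fin (a point): middle of the orange filter's orange grip fin, 18 mm above the plate's underside: 10 mm thick in the filter's x, 40 mm long in y, from z 5 mm (the plate's top) to z 31 mm. Pinch it across the 10 mm.
- tab_a (a joint): sprung tab under the orange filter's +x end: 0 m sprung out, grows as it is pushed in, up to 0.007. It ends 23 mm below the plate; its catch stands out to 37 mm from the filter's middle, upper side 6.5 mm under the plate. Between the tabs a block 60 x 36 x 6 mm under the plate, tapering to 28 mm in y.
- tab_b (a joint): the sprung tab under the orange filter's -x end, likewise
- filter_blue: the same filter with a blue window (its tabs do not move), in the pocket opposite to the orange one; leave it in its pocket
- filter_white: the same filter with a white window, in the pocket between them, near the front at the start; leave it in its pocket
- lamp: stand of the studio light, fixed, black base plate 130 x 160 x 12 mm; origin on the table under the middle of the light's face; its front is its -x, turned away from the robot
- lamp_face: the light's face, fixed, grey, 90 (its x, up the slope) x 138 mm (y, across), sloping 30 degrees from level to look up and to the lamp's front. Origin in the middle of its opening, in the face's plane, 88 mm above the table; z straight out. The opening is 46 (x) by 66 mm (y), 28 mm deep, with 5 mm steel ledges at its y ends, hollow behind.
- seat (a point): same point as the face's origin. The filter goes in straight along -z of the face with the filter's x along the face's y, either way round; when home its plate lies on the face, the two origins together, and both tabs have caught behind the ledges. Snapping in takes about 10 to 15 N in all; each tab gives way by 4 mm.
- battery: grey camera battery 38 x 55 x 20 mm lying on the table behind the lamp, on the robot's side, loose; leave it
- lens: black camera lens, 62 mm across and 61 mm tall, standing beside the lamp, loose; leave it

How it is judged:
By the outcome, as a careful person would: the job done as asked, in the order asked, and still so for the second after the job is handed in, with the robot touching nothing.
It also fails if it takes over 69 s, if anything falls off the work surface, if the arm or the gripper's body presses on something with over 40 N, if the wrist force passes 120 N, or if a joint passes its speed limit or range.

ROBOT

A 7-joint arm with a two-finger parallel gripper is mounted at the origin on the work surface. World frame = base frame: x ahead of the robot, y to its left, z up, the work surface at z = 0. Lengths are in m, angles in rad, forces in N, time in s.
With the tool pointing down it reaches from about 0.35 to 0.9 m from the base axis. Payload 19.9 kg.
Tool frame: the origin (TCP) lies on the centre line of the jaws, within the pads' length; the fingertips stand 25 mm ahead of it and the grasp point (between the pads) lies 6 mm ahead of it; z points along the fingers, y is the direction in which the jaws open and shut (so a half turn about z gives the same grasp; the last joint's range is limited). The gripper opens to 94 mm and grips with 3 to 60 N. Pads are 16 mm wide; open, the fingers measure 119 mm over their backs; the gripper's body (75 mm by 177 mm) begins 78 mm behind the grasp point.
Start: joints at [1.179, 0.417, -0.01, 1.614, 0.005, 1.111, -0.053], TCP at [0.214, -0.587, 0.23] pointing down, gripper open.
Joint ranges: [-2.81, 2.81], [-0.39, 2.02], [-1.27, 1.25], [0.06, 2.57], [-1.19, 4.33], [0.19, 2], [-2.82, 2.82]. Speed limits (rad/s): [1.89, 1.89, 2.39, 2.39, 3.01, 3.01, 3.01].

INTERFACE

Orientations are given as a unit quaternion [w, x, y, z].
In Python, from workcell import ctrl, capture gives the robot as it stands. The module is installed in compiled form; this text tells all that it offers.
- The arm moves only by the shell command python3 -m jog 'ROWS' [OPENING] [FORCE]. ROWS is JSON, a list of rows, each a list of 2 entries, a list of its own where there are three numbers: the shift along the tool's x, y, z in m, then the turn, a rotation vector about the tool's x, y, z in degrees. In form: [[[x, y, z], [rx, ry, rz]], ...]. A call has 1 to 10 rows; each row shifts and turns the commanded pose from where the row before left it, along the tool's axes as they then stand; what a row does not reach is not made up. A row lasts 1/8 s, in which the tool goes at most 62.5 mm and 10.7 degrees, less where a joint would pass 70% of its speed; a pose out of reach is approached as far as the arm can. A call with a gripper value outside its range is refused whole. OPENING is the opening, from -1 (shut) to 1 (fully open), set as the call begins (- or left out, the last holds). The fingers move at their own pace and stop on an object; FORCE is the grip in N (left out, the last holds). Time passes only in rows, so rows that do not move let the fingers close. It gives the time, the measured TCP pose, the force and the opening at its end, in the units of the state.
- ctrl.observe(): the state, without advancing time (a new reading comes with each control period).
- capture(name): name is "side" or "top" or "wrist"; returns a dict with "img" (384x512x3 uint8, blue, green, red), "fx", "fy", "cx", "cy" (pixels), "k1" (the pictures are not rectified: a ray, as slopes to the right and down, at radius r is drawn at 1 + k1 r^2 times it, then the intrinsics apply), "origin" and "attitude" of the camera in the world. Camera axes: x right, y down, z forward; pixel columns grow to the right and rows downward; lengths in m; the calibration is good to about 2 mm. A picture is of the moment at which its call begins. There is no depth.
- ctrl.close_job(): hands the job in, once; it reports no verdict.
The state is a dict: "t": time; "qpos": joint angles; "joint_vel": joint speeds; "tau": joint torques, N m; "tcp_pos": TCP position; "eef_rot": TCP orientation; "wrist_force": force on the tool from outside, world axes, zero at the start; "ft_torque": the same for the moment, N m; "width": finger opening in m.
Only numpy, scipy, OpenCV 4.12 (cv2) and the standard library are available. Lean on these libraries where they do the work, as an engineer would, in place of code of your own. Each camera call takes 0.05 s, during which the arm holds its last target.

## Working session

There is one attempt and no reset: what is moved stays moved. The work goes in short steps, Python scripts to look and compute and a shell command to move; the robot and the scene stay as the last step left them, time stands still between calls to the robot, and variables do not carry over. Pictures are saved under pics/ and viewed, and the job is handed in when it is done.

```bash
mkdir -p pics; ls; python3 - <<'E'
from workcell import ctrl, capture
import cv2
print(ctrl.observe())
for n in ("side","top","wrist"):
    c=capture(n); cv2.imwrite(f"pics/{n}0.png",c["img"]); print(n,{k:v for k,v in c.items() if k!="img"})
E
```

```text
pics
{'t': 0.0, 'qpos': array([ 1.1795132 ,  0.41799255, -0.01032462,  1.61417093,  0.00469669,
        1.11071143, -0.05299344]), 'joint_vel': array([ 0.00163978, -0.00136142,  0.00106124,  0.00025191,  0.00182248,
        0.00103769, -0.00096501]), 'tau': array([-1.15835675e-03, -8.51248527e+01,  6.38309587e-01, -4.25986755e+01,
       -4.88295977e-02,  1.87206577e-02,  1.96489968e-04]), 'tcp_pos': array([ 0.21406543, -0.5868218 ,  0.22981495]), 'eef_rot': array([-6.11132960e-04,  9.84742339e-01,  1.74017615e-01, -1.49285532e-04]), 'wrist_force': array([ 0.64839995, -0.60195628, -0.04372234]), 'ft_torque': array([-0.03834595,  0.01898499,  0.00837639]), 'width': 0.09405532461558029}
side {'fx': 357.6920422744644, 'fy': 357.6920422744644, 'cx': 256.144441915492, 'cy': 193.450508913773, 'k1': -0.02367116381904232, 'origin': array([ 0.12744412, -0.45022196,  0.61323035]), 'attitude': array([-0.38962872,  0.84665624, -0.32964058,  0.15066438])}
top {'fx': 425.5678044562724, 'fy': 425.5678044562724, 'cx': 260.90789724230194, 'cy': 194.913642527315, 'k1': -0.16240820219925162, 'origin': array([ 0.39992531, -0.01656542,  1.00546808]), 'attitude': array([-0.04235091,  0.71157532, -0.70002836,  0.04274645])}
wrist {'fx': 265.8067645235781, 'fy': 265.8067645235781, 'cx': 256.5237677719132, 'cy': 190.21715704093194, 'k1': 0.007452856018944964, 'origin': array([ 0.28457212, -0.56219791,  0.38481385]), 'attitude': array([ 0.1055651 ,  0.8124003 , -0.56860319, -0.07451294])}
```

View pics/side0.png

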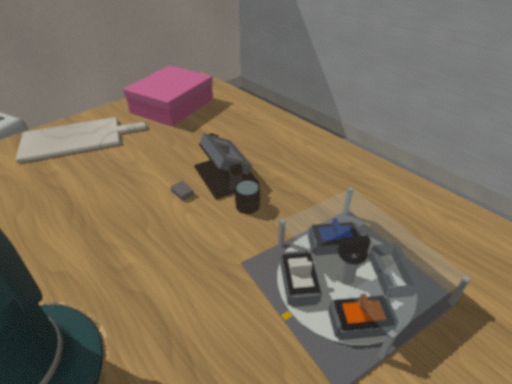

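View pics/top0.png

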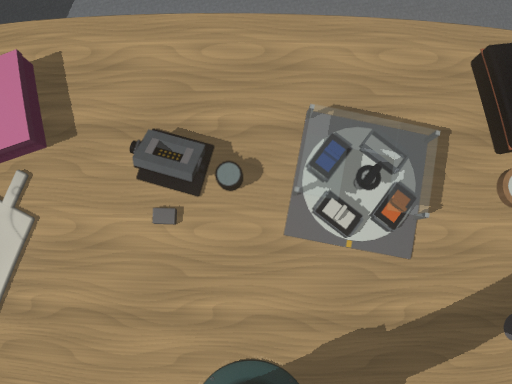

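View pics/wrist0.png

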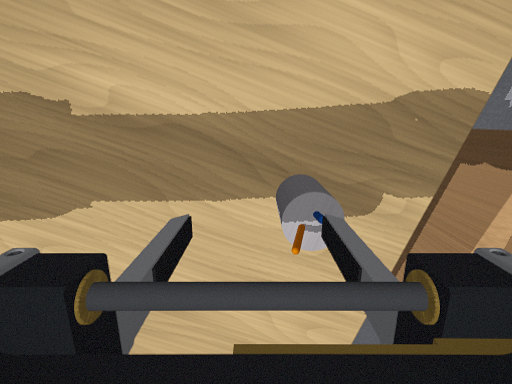

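```bash
cat > h.py <<'E'
import numpy as np, cv2
from scipy.spatial.transform import Rotation as R
def rot(q): return R.from_quat(np.roll(q,-1)).as_matrix()
def K(c): return np.array([[c["fx"],0,c["cx"]],[0,c["fy"],c["cy"]],[0,0,1.]]),np.array([c["k1"],0,0,0,0.])
def ray(c,uv):
    k,d=K(c); p=cv2.undistortPoints(np.array(uv,float).reshape(-1,1,2),k,d).reshape(-1,2)
    return (rot(c["attitude"])@np.c_[p,np.ones(len(p))].T).T
def onz(c,uv,z):
    r=ray(c,uv); o=c["origin"]; return o+r*((z-o[2])/r[:,2])[:,None]
def proj(c,P):
    k,d=K(c); Rm=rot(c["attitude"]).T; t=-Rm@c["origin"]
    return cv2.projectPoints(np.array(P,float).reshape(-1,1,3),cv2.Rodrigues(Rm)[0],t,k,d)[0].reshape(-1,2)
def crop(c,name,x0,y0,x1,y1,s):
    cv2.imwrite(name,cv2.resize(c["img"][y0:y1,x0:x1],None,fx=s,fy=s,interpolation=cv2.INTER_CUBIC))
def tri(c1,p1,c2,p2):
    a=ray(c1,[p1])[0];b=ray(c2,[p2])[0];a/=np.linalg.norm(a);b/=np.linalg.norm(b)
    M=np.c_[a,-b];s=np.linalg.lstsq(M,c2["origin"]-c1["origin"],rcond=None)[0]
    A=c1["origin"]+a*s[0];B=c2["origin"]+b*s[1];return (A+B)/2,np.linalg.norm(A-B)
E
python3 - <<'E'
from workcell import capture
from h import *
import pickle
t=capture("top"); s=capture("side"); pickle.dump((t,s),open("c0.pkl","wb"))
crop(t,"pics/t_rack.png",275,90,450,265,4.5 if 0 else 3.4)
crop(t,"pics/t_lamp.png",120,115,250,235,5)
crop(s,"pics/s_rack.png",235,180,475,384,2.9)
crop(s,"pics/s_lamp.png",160,120,280,220,6)
E
```

```text
(no output)
```

View pics/t_rack.png

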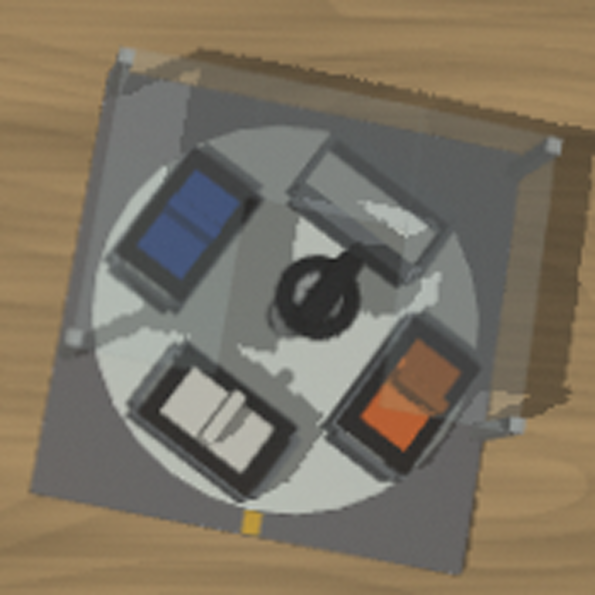

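View pics/t_lamp.png

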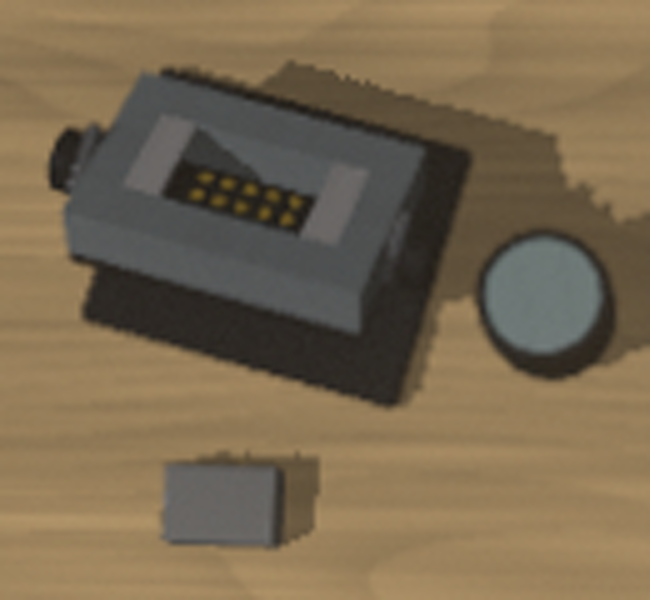

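View pics/s_rack.png

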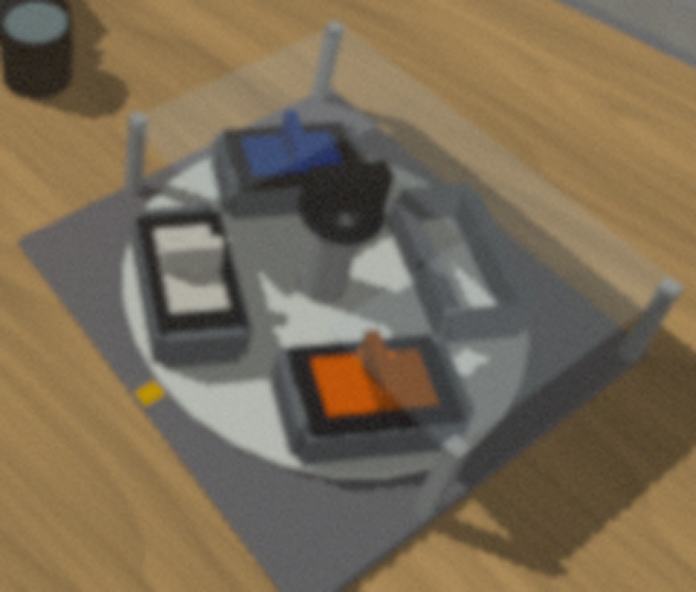

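View pics/s_lamp.png

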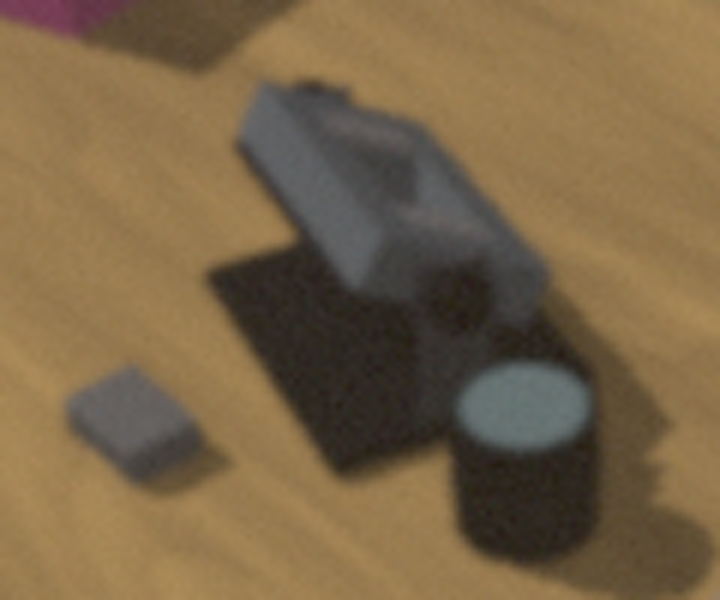

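```bash
cat > m.py <<'E'
from h import *
import pickle
t,s=pickle.load(open("c0.pkl","rb"))
f=lambda p,x0,y0,k:[((u+.5)/k-.5+x0,(v+.5)/k-.5+y0) for u,v in p]
T=lambda *p:f(p,275,90,3.4)
def fit(src,dst):
    src=np.array(src)[:,:2];dst=np.array(dst)[:,:2]
    a=src-src.mean(0);b=dst-dst.mean(0)
    th=np.arctan2((a[:,0]*b[:,1]-a[:,1]*b[:,0]).sum(),(a*b).sum())
    M=np.array([[np.cos(th),-np.sin(th)],[np.sin(th),np.cos(th)]])
    tr=dst.mean(0)-M@src.mean(0); return th,tr,(dst-(src@M.T+tr))*1e3
posts=T((75,338),(516,424),(127,56),(555,146))
for z in (.084,.09):
    th,tr,e=fit([(-.054,.149),(-.054,-.149),(.139,.149),(.139,-.149)],onz(t,posts,z)); print("posts",z,np.degrees(th),tr,e.round(1).tolist())
c=onz(t,T((30,490),(462,573)),.008); print("foot front corners",c)
d=c[0]-c[1]; print(np.degrees(np.arctan2(d[1],d[0]))-90, np.linalg.norm(d))
print("mark",onz(t,T((252,523)),.008))
L=f([(68,205),(365,290),(145,75),(425,150)],120,115,5)
P=[onz(t,[L[i]],z)[0] for i,z in ((0,.1105),(1,.1105),(2,.0655),(3,.0655))]
c30=np.cos(np.pi/6)*.045
th2,tr2,e=fit([(c30,-.069),(c30,.069),(-c30,-.069),(-c30,.069)],P);print("lamp",np.degrees(th2),tr2,e.round(1).tolist())
# ledge outer corners crop (125,187)?? 
g=f([(162,117),(127,187),(368,167),(333,243)],120,115,5)
print("ledge corners",[onz(t,[p],.088)[0].round(4).tolist() for p in g])
B=f([(85,318),(392,405),(470,155)],120,115,5);print("base",onz(t,B,.012))
# filters: orange plate corners
O=T((412,322),(478,372),(399,478),(335,425)); print("orange",onz(t,O,.049).mean(0))
Bl=T((200,147),(262,195),(170,300),(115,250)); W=T((185,352),(297,440),(245,497),(135,405))
for n,q in (("blue",Bl),("white",W)): print(n,onz(t,q,.049).mean(0))
E
python3 m.py
```

```text
posts 0.084 -10.226451699125615 [ 0.55255402 -0.24977911] [[-0.3, -0.7], [0.9, 1.1], [-0.3, -0.5], [-0.3, 0.1]]
posts 0.09 -10.22645169912562 [ 0.55128786 -0.24821145] [[0.2, -1.8], [1.7, 2.0], [-1.1, -1.4], [-0.8, 1.1]]
foot front corners [[ 0.4299472  -0.07040788  0.008     ]
 [ 0.3749206  -0.37445608  0.008     ]]
-10.258344166676451 0.30898744103960196
mark [[ 0.40905241 -0.22452325  0.008     ]]
lamp 165.2939703025322 [0.60780313 0.18811142] [[2.2, -1.5], [1.3, -0.4], [-2.1, -0.1], [-1.5, 1.9]]
ledge corners [[0.6352, 0.2296, 0.088], [0.603, 0.2437, 0.088], [0.6131, 0.1354, 0.088], [0.5786, 0.1496, 0.088]]
base [[0.55558072 0.28239151 0.012     ]
 [0.5160674  0.13220695 0.012     ]
 [0.63721541 0.09906987 0.012     ]]
orange [ 0.49281452 -0.3225442   0.049     ]
blue [ 0.61066289 -0.17309074  0.049     ]
white [ 0.47458741 -0.19165085  0.049     ]
```

```bash
cat > go.py <<'E'
# python3 go.py x y z yaw_of_tool_y_deg [tiltdeg tilt_dir_deg]: prints delta in tool axes
import sys
from h import *
from workcell import ctrl
def target(yaw,tilt=0,td=0):
    z=np.array([-np.sin(np.radians(tilt))*np.cos(np.radians(td)),-np.sin(np.radians(tilt))*np.sin(np.radians(td)),-np.cos(np.radians(tilt))])
    y=np.array([np.cos(np.radians(yaw)),np.sin(np.radians(yaw)),0]); y-=z*(y@z); y/=np.linalg.norm(y)
    return np.c_[np.cross(y,z),y,z]
if __name__=="__main__":
    a=[float(v) for v in sys.argv[1:]]
    o=ctrl.observe(); Rm=rot(o["eef_rot"]); p=o["tcp_pos"]
    Rt=target(*a[3:]); d=np.array(a[:3])-p
    rv=np.degrees(R.from_matrix(Rm.T@Rt).as_rotvec())
    print("t",round(o["t"],2),"pos",p.round(4),"q",o["qpos"].round(2),"F",o["wrist_force"].round(1),"w",round(o["width"],4))
    print("y yaw",np.degrees(np.arctan2(Rm[1,1],Rm[0,1])).round(2),"z",Rm[:,2].round(4))
    print("shift now-tool mm",(Rm.T@d*1e3).round(1)," turn deg",rv.round(2)," shift after turn mm",(Rt.T@d*1e3).round(1))
E
python3 go.py .5525 -.249 .23 52.5
```

```text
t 0.25 pos [ 0.2141 -0.587   0.2301] q [ 1.18  0.42 -0.01  1.61  0.    1.11 -0.05] F [-0.5  0.8 -0.6] w 0.0939
y yaw -69.96 z [-3.e-04  5.e-04 -1.e+00]
shift now-tool mm [ 4.337e+02 -2.016e+02  2.000e-01]  turn deg [-2.0000e-02 -3.0000e-02 -1.2246e+02]  shift after turn mm [-6.270e+01  4.741e+02  1.000e-01]
```

```bash
python3 -m jog '[[[0.048,-0.0225,0],[0,0,0]],[[0.048,-0.0225,0],[0,0,0]],[[0.048,-0.0225,0],[0,0,0]],[[0.048,-0.0225,0],[0,0,0]],[[0.048,-0.0225,0],[0,0,0]],[[0.048,-0.0225,0],[0,0,0]],[[0.048,-0.0225,0],[0,0,0]],[[0.048,-0.0225,0],[0,0,0]],[[0.05,-0.022,0],[0,0,0]]]' && python3 -m jog '[[[0,0,0],[0,0,-10.2]],[[0,0,0],[0,0,-10.2]],[[0,0,0],[0,0,-10.2]],[[0,0,0],[0,0,-10.2]],[[0,0,0],[0,0,-10.2]],[[0,0,0],[0,0,-10.2]],[[0,0,0],[0,0,-10.2]],[[0,0,0],[0,0,-10.2]],[[0,0,0],[0,0,-10.2]],[[0,0,0],[0,0,-10.2]]]' && python3 -m jog '[[[0,0,0],[0,0,-10.2]],[[0,0,0],[0,0,-10.2]],[[0,0,0],[0,0,0]]]'; python3 go.py .5525 -.249 .132 52.5
python3 - <<'E'
from workcell import capture
from h import *
import pickle
w=capture("wrist");cv2.imwrite("pics/w1.png",w["img"]);pickle.dump(w,open("w1.pkl","wb"))
E
```

```text
t: 1.38
tcp_pos: [0.5536, -0.2474, 0.2305]
eef_rot: [0.0, 0.985, 0.174, -0.0]
wrist_force: [0.0, -0.5, 0.3]
width: 0.0946
t: 2.62
tcp_pos: [0.5526, -0.2487, 0.2303]
eef_rot: [-0.0, 0.482, 0.876, -0.0]
wrist_force: [0.2, 0.6, 0.3]
width: 0.0939
t: 3.0
tcp_pos: [0.5525, -0.2488, 0.2302]
eef_rot: [-0.0, 0.322, 0.947, 0.0]
wrist_force: [0.6, -0.1, -0.4]
width: 0.0939
t 3.0 pos [ 0.5525 -0.2488  0.2302] q [ 0.84  0.45 -0.62  1.65  0.28  1.14  1.06] F [ 0.6 -0.1 -0.4] w 0.0939
y yaw 52.37 z [-3.e-04  5.e-04 -1.e+00]
shift now-tool mm [-0.2 -0.2 98.2]  turn deg [ 0.01 -0.03 -0.13]  shift after turn mm [-0.1 -0.2 98.2]
```

View pics/w1.png

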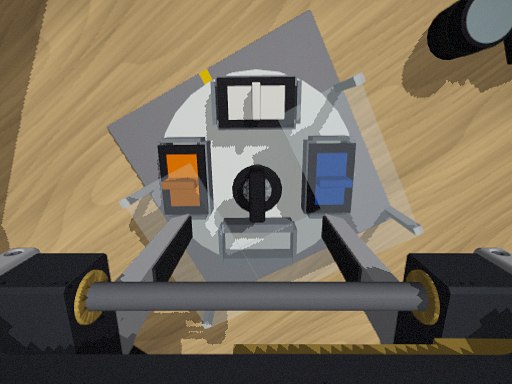

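```bash
python3 - <<'E'
import pickle
from h import *
w=pickle.load(open("w1.pkl","rb"))
print(onz(w,[(257,188.5)],.1), onz(w,[(257,221)],.134), onz(w,[(257,166)],.134))
hsv=cv2.cvtColor(w["img"],cv2.COLOR_BGR2HSV)
for n,lo,hi in (("o",(5,150,80),(18,255,255)),("b",(105,100,60),(130,255,255))):
    m=cv2.inRange(hsv,lo,hi); k,l,st,ce=cv2.connectedComponentsWithStats(m); i=[j for j in range(1,k) if st[j,4]>150]; print(n,[(st[j].tolist(),ce[j]) for j in i])
O=onz(w,[(185,176.5)],.049)[0];B=onz(w,[(331,175)],.049)[0]
W=onz(w,[(257,103)],.049)[0]
print(O,B,W,(O+B)/2); d=B-O; print(np.degrees(np.arctan2(d[1],d[0])), np.linalg.norm(d))
crop(w,"pics/w1c.png",150,60,370,280,3)
E
```

```text
[[ 0.552852   -0.24858054  0.1       ]] [[ 0.57266723 -0.26394735  0.134     ]] [[ 0.52828768 -0.22973789  0.134     ]]
o [([165, 154, 33, 27, 763], array([181.73132372, 166.03014417])), ([171, 186, 28, 20, 230], array([185.52173913, 196.22173913]))]
b [([315, 153, 38, 52, 1608], array([331.04850746, 178.46766169]))]
[ 0.49393831 -0.32030202  0.049     ] [ 0.60736819 -0.17009038  0.049     ] [ 0.47921876 -0.19168319  0.049     ] [ 0.55065325 -0.2451962   0.049     ]
52.942316217150925 0.18822824574008734
```

View pics/w1c.png

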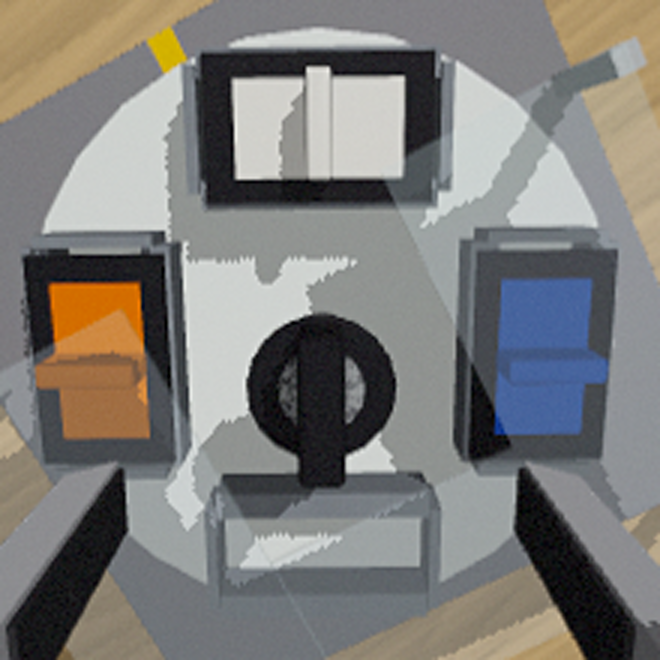

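```bash
python3 -m jog '[[[0,0,0.03],[0,0,0]],[[0,0,0.03],[0,0,0]],[[0,0,0.02],[0,0,0]],[[0,0,0.018],[0,0,0]],[[0,0,0],[0,0,0]]]' && python3 -m jog '[[[0,0,0],[0,0,0]],[[0,0,0],[0,0,0]],[[0,0,0],[0,0,0]],[[0,0,0],[0,0,0]],[[0,0,0],[0,0,0]],[[0,0,0],[0,0,0]]]' -1 25; python3 go.py .5525 -.249 .132 -10.2
```

```text
t: 3.68
tcp_pos: [0.5523, -0.2484, 0.1315]
eef_rot: [-0.001, 0.322, 0.947, 0.0]
wrist_force: [0.0, 0.5, 1.6]
width: 0.0938
t: 4.42
tcp_pos: [0.5527, -0.2486, 0.1325]
eef_rot: [-0.0, 0.322, 0.947, 0.0]
wrist_force: [-0.2, -1.2, -0.1]
width: 0.0376
t 4.42 pos [ 0.5527 -0.2486  0.1325] q [ 0.8   0.56 -0.57  1.73  0.36  0.96  1.  ] F [-0.2 -1.2 -0.1] w 0.0376
y yaw 52.44 z [ 0.e+00  1.e-04 -1.e+00]
shift now-tool mm [-0.1 -0.4  0.5]  turn deg [ 0.   -0.   62.64]  shift after turn mm [-0.4 -0.1  0.5]
```

```bash
python3 -m jog '[[[0,0,0],[0,0,0]],[[0,0,0],[0,0,0]],[[0,0,0],[0,0,0]],[[0,0,0],[0,0,0]]]' && python3 -m jog '[[[0,0,0],[0,0,6]],[[0,0,0],[0,0,8]],[[0,0,0],[0,0,8]],[[0,0,0],[0,0,8]],[[0,0,0],[0,0,8]],[[0,0,0],[0,0,8]],[[0,0,0],[0,0,8]],[[0,0,0],[0,0,6]],[[0,0,0],[0,0,2.7]],[[0,0,0],[0,0,0]]]'; python3 go.py .5525 -.249 .132 -10.2
python3 - <<'E'
from workcell import capture
from h import *
import pickle
w=capture("wrist");cv2.imwrite("pics/w2.png",w["img"]);pickle.dump(w,open("w2.pkl","wb"))
E
```

```text
t: 4.92
tcp_pos: [0.5527, -0.2486, 0.1324]
eef_rot: [-0.0, 0.322, 0.947, 0.0]
wrist_force: [0.2, 0.2, -1.3]
width: 0.0157
t: 6.18
tcp_pos: [0.5532, -0.2485, 0.1324]
eef_rot: [0.0, 0.767, 0.641, 0.0]
wrist_force: [5.2, -1.1, -4.0]
width: 0.0161
t 6.17 pos [ 0.5532 -0.2485  0.1324] q [ 0.62  0.51 -0.33  1.74  0.2   0.92  0.03] F [ 5.2 -1.1 -4. ] w 0.0161
y yaw -10.24 z [ 0.001 -0.    -1.   ]
shift now-tool mm [-0.7 -0.6  0.4]  turn deg [ 0.06 -0.01 -0.04]  shift after turn mm [-0.7 -0.6  0.4]
```

View pics/w2.png

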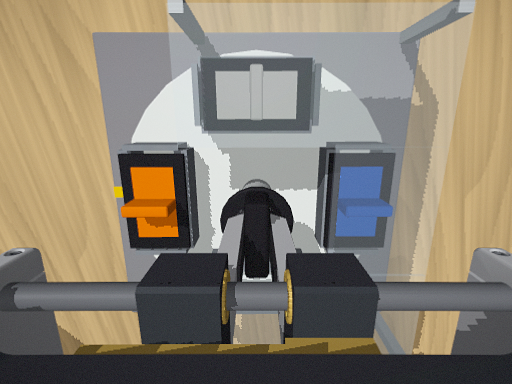

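```bash
python3 - <<'E'
import pickle
from h import *
w=pickle.load(open("w2.pkl","rb"))
hsv=cv2.cvtColor(w["img"],cv2.COLOR_BGR2HSV)
def c(lo,hi):
    m=cv2.inRange(hsv,lo,hi); k,l,st,ce=cv2.connectedComponentsWithStats(m); j=1+np.argmax(st[1:,4]); return st[j].tolist(),ce[j]
print(c((5,150,80),(18,255,255)), c((20,150,80),(35,255,255)))
m=c((20,150,80),(35,255,255))[1]; M=onz(w,[m],.008)[0]
q=onz(w,[(119,152),(186,148),(193,246),(130,249)],.049); Oc=q.mean(0)
# window corners
q2=onz(w,[(131,167),(174,167),(178,237),(138,237)],.049)
Bq=onz(w,[(326,148),(394,152),(385,248),(322,246)],.049).mean(0)
C=np.array([.5529,-.2486])
for n,p in (("mark",M),("O",Oc),("Owin",q2.mean(0)),("B",Bq)):
    d=p[:2]-C; print(n,p.round(4),np.degrees(np.arctan2(d[1],d[0])),np.linalg.norm(d))
d=Bq-Oc;print(np.degrees(np.arctan2(d[1],d[0])))
crop(w,"pics/w2c.png",90,120,290,280,4)
E
```

```text
([121, 167, 58, 71, 3148], array([152.65851334, 201.81162643])) ([75, 338, 305, 16, 3110], array([246.53440514, 347.15916399]))
mark [ 0.5042 -0.4518  0.008 ] -103.48503029249191 0.20893576619746979
O [ 0.4625 -0.2319  0.049 ] 169.53327159857307 0.09194513720035052
Owin [ 0.4602 -0.2336  0.049 ] 170.79234737505675 0.0938890238629279
B [ 0.6463 -0.265   0.049 ] -9.944053054819996 0.09480666089639338
-10.201386326895069
```

View pics/w2c.png

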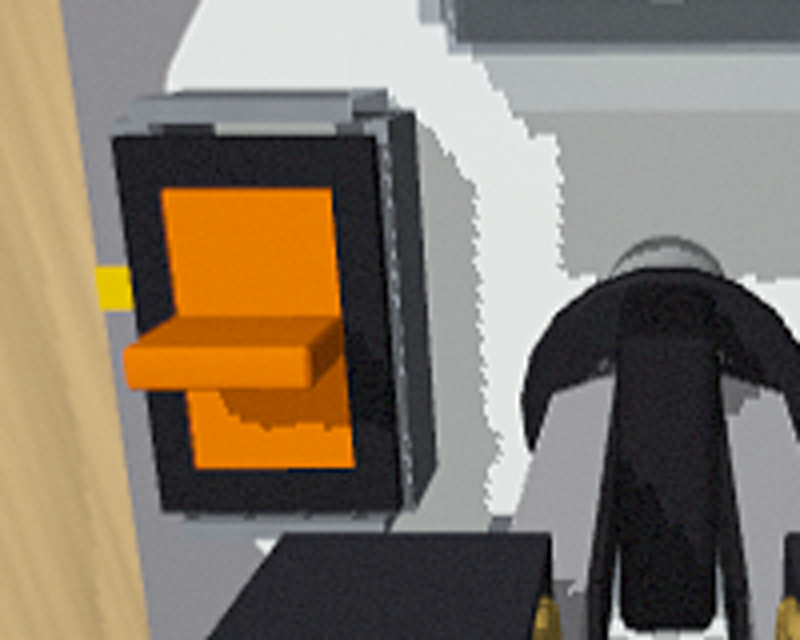

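```bash
python3 -m jog '[[[0,0,0],[0,0,0]],[[0,0,0],[0,0,0]],[[0,0,0],[0,0,0]],[[0,0,-0.02],[0,0,0]],[[0,0,-0.03],[0,0,0]],[[0,0,-0.03],[0,0,0]],[[0,0,0],[0,0,-10]],[[0,0,0],[0,0,-10]]]' -0.2 25 && python3 -m jog '[[[0,0,0],[0,0,-10]],[[0,0,0],[0,0,-10]],[[0,0,0],[0,0,-10]],[[0,0,0],[0,0,-10]],[[0,0,0],[0,0,-10]],[[0,0,0],[0,0,-10]],[[0,0,0],[0,0,-10]],[[0,0,0],[0,0,0]]]'; python3 go.py .4594 -.2318 .16 79.8
```

```text
t: 7.22
tcp_pos: [0.553, -0.2487, 0.2144]
eef_rot: [0.001, 0.642, 0.766, 0.0]
wrist_force: [-0.3, 0.7, -0.1]
width: 0.0375
t: 8.22
tcp_pos: [0.5527, -0.2489, 0.2135]
eef_rot: [0.0, 0.09, 0.996, -0.0]
wrist_force: [0.6, 0.5, 0.0]
width: 0.0373
t 8.22 pos [ 0.5527 -0.2489  0.2135] q [ 0.87  0.48 -0.67  1.66  0.32  1.11  1.5 ] F [0.6 0.5 0. ] w 0.0373
y yaw 79.67 z [ 7.e-04 -4.e-04 -1.e+00]
shift now-tool mm [94.9  0.1 53.5]  turn deg [-0.02  0.04 -0.13]  shift after turn mm [94.9  0.3 53.5]
```

```bash
python3 -m jog '[[[0.045,0,0],[0,0,0]],[[0.05,0,0],[0,0,0]],[[0,0,0.02],[0,0,0]],[[0,0,0],[0,0,0]]]'; python3 go.py .4594 -.2318 .16 79.8
python3 - <<'E'
from workcell import capture
from h import *
import pickle
w=capture("wrist");t=capture("top");cv2.imwrite("pics/w3.png",w["img"]);pickle.dump((w,t),open("w3.pkl","wb"))
crop(t,"pics/t3.png",275,90,450,265,3.4)
E
```

```text
t: 8.72
tcp_pos: [0.4587, -0.2318, 0.1926]
eef_rot: [-0.0, 0.091, 0.996, -0.0]
wrist_force: [-0.3, 0.1, 0.1]
width: 0.0376
t 8.72 pos [ 0.4587 -0.2318  0.1926] q [ 0.99  0.34 -0.7   1.91  0.26  0.99  1.57] F [-0.3  0.1  0.1] w 0.0376
y yaw 79.5 z [-8.e-04 -0.e+00 -1.e+00]
shift now-tool mm [-0.7  0.1 32.6]  turn deg [-0.01 -0.05 -0.3 ]  shift after turn mm [-0.7  0.1 32.6]
```

View pics/w3.png

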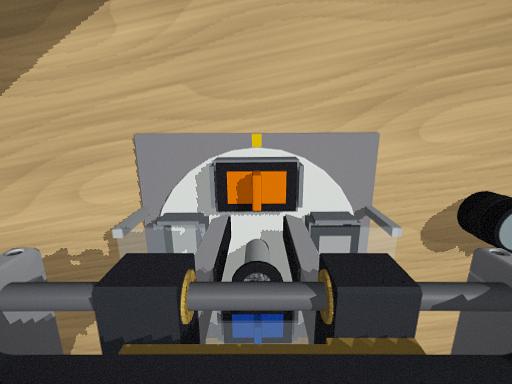

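View pics/t3.png

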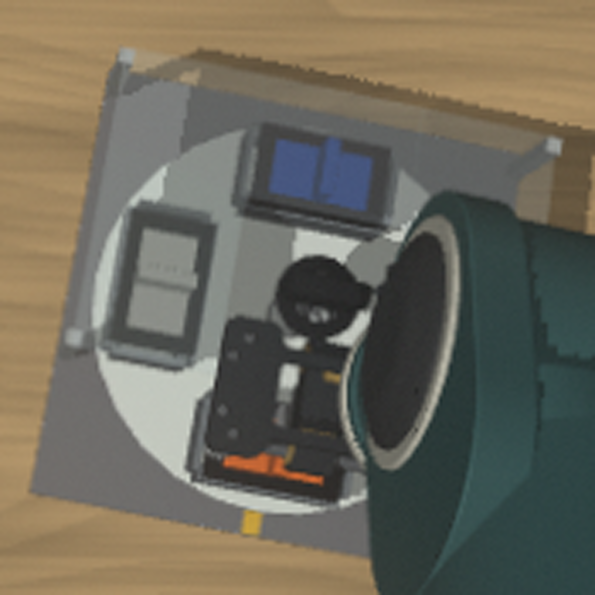

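```bash
python3 - <<'E'
import pickle
from h import *
w,t=pickle.load(open("w3.pkl","rb"))
print(onz(w,onz and [(257,187.5)],.049),onz(w,[(257,140)],.008)); print(onz(w,[(257,171),(257,210)],.075))
E
python3 -m jog '[[[-0.001,0,0.04],[0,0,-0.3]],[[0,0,0.035],[0,0,0]],[[0,0,0.02],[0,0,0]],[[0,0,0.012],[0,0,0]],[[0,0,0],[0,0,0]]]'; python3 go.py .4594 -.2318 .078 79.8
```

```text
[[ 0.46078406 -0.23224386  0.049     ]] [[ 0.4104098  -0.22284536  0.008     ]]
[[ 0.43686957 -0.22785693  0.075     ]
 [ 0.4789802  -0.2356573   0.075     ]]
t: 9.45
tcp_pos: [0.4605, -0.2318, 0.0854]
eef_rot: [-0.0, 0.087, 0.996, 0.0]
wrist_force: [-0.4, 0.6, -0.4]
width: 0.0375
t 9.45 pos [ 0.4605 -0.2318  0.0854] q [ 0.91  0.5  -0.62  1.98  0.4   0.79  1.46] F [-0.4  0.6 -0.4] w 0.0375
y yaw 80.02 z [-3.e-04  5.e-04 -1.e+00]
shift now-tool mm [ 1.  -0.2  7.4]  turn deg [ 0.02 -0.02  0.22]  shift after turn mm [ 1.  -0.2  7.4]
```

```bash
python3 -m jog '[[[0,0,0.007],[0,0,0]],[[0,0,0],[0,0,0]]]' - 45; python3 -m jog '[[[0,0,0],[0,0,0]],[[0,0,0],[0,0,0]],[[0,0,0],[0,0,0]],[[0,0,0],[0,0,0]],[[0,0,0],[0,0,0]]]' -1 45;  python3 go.py .4594 -.2318 .18 79.8
```

```text
t: 9.7
tcp_pos: [0.4602, -0.232, 0.0786]
eef_rot: [0.0, 0.087, 0.996, -0.0]
wrist_force: [0.1, -0.8, 1.2]
width: 0.0375
t: 10.32
tcp_pos: [0.4602, -0.232, 0.0786]
eef_rot: [0.0, 0.087, 0.996, -0.0]
wrist_force: [-1.2, -0.6, 3.6]
width: 0.0098
t 10.32 pos [ 0.4602 -0.232   0.0786] q [ 0.91  0.51 -0.61  1.99  0.41  0.77  1.45] F [-1.2 -0.6  3.6] w 0.0098
y yaw 80.04 z [ 1.e-04 -1.e-04 -1.e+00]
shift now-tool mm [   0.8    0.  -101.4]  turn deg [-0.    0.    0.24]  shift after turn mm [   0.9    0.  -101.4]
```

```bash
python3 -m jog '[[[0,0,-0.01],[0,0,0]],[[0,0,-0.02],[0,0,0]],[[0,0,-0.03],[0,0,0]],[[0,0,-0.03],[0,0,0]],[[0,0,-0.03],[0,0,0]],[[0,0,-0.03],[0,0,0]],[[0,0,0],[0,0,0]]]';  python3 go.py .6 0.18 .23 74.9
python3 - <<'E'
from workcell import capture
from h import *
import pickle
w=capture("wrist");t=capture("top");s=capture("side");cv2.imwrite("pics/w4.png",w["img"]);pickle.dump((w,t,s),open("w4.pkl","wb"))
crop(s,"pics/s4.png",235,180,475,384,2.9)
crop(t,"pics/t4.png",110,90,450,265,2.3)
E
```

```text
t: 11.2
tcp_pos: [0.4609, -0.2321, 0.2307]
eef_rot: [0.001, 0.087, 0.996, -0.001]
wrist_force: [0.2, -0.8, -1.7]
width: 0.01
t 11.2 pos [ 0.4609 -0.2321  0.2307] q [ 1.02  0.29 -0.72  1.87  0.22  1.06  1.61] F [ 0.2 -0.8 -1.7] w 0.01
y yaw 80.04 z [ 0.0027 -0.0021 -1.    ]
shift now-tool mm [-6.57e+01  4.30e+02  2.00e-01]  turn deg [-0.08  0.18  5.14]  shift after turn mm [-26.9 434.1   0.7]
```

View pics/w4.png

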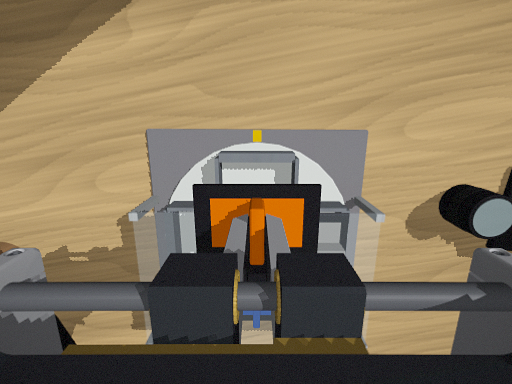

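View pics/s4.png

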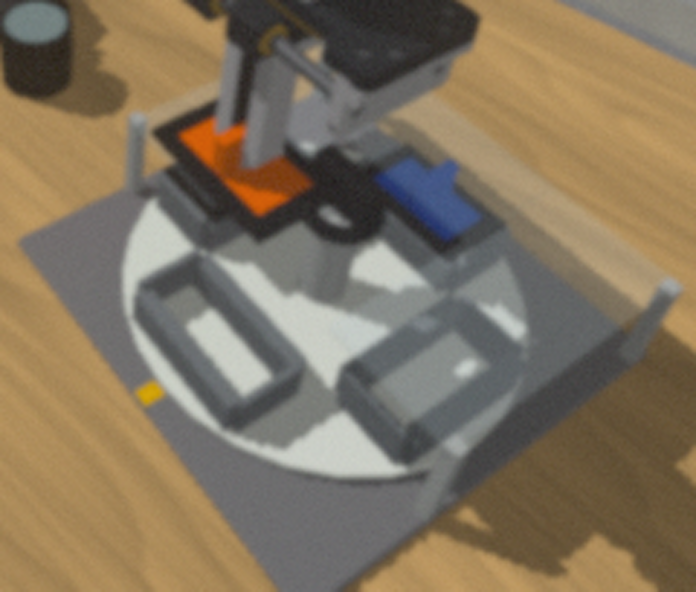

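```bash
python3 go.py .695 0.165 .25 74.9
```

```text
t 11.35 pos [ 0.4598 -0.2318  0.2279] q [ 1.02  0.29 -0.72  1.87  0.22  1.06  1.61] F [ 0.9  0.1 -1.3] w 0.0098
y yaw 80.04 z [-8.e-04  4.e-04 -1.e+00]
shift now-tool mm [-163.1  431.5  -22.1]  turn deg [ 0.01 -0.05  5.14]  shift after turn mm [-123.8  444.3  -22.1]
```

```bash
python3 -m jog '[[[0,0,-0.022],[0,0,5.1]],[[-0.013,0.045,0],[0,0,0]],[[-0.013,0.045,0],[0,0,0]],[[-0.013,0.045,0],[0,0,0]],[[-0.013,0.045,0],[0,0,0]],[[-0.013,0.045,0],[0,0,0]],[[-0.013,0.045,0],[0,0,0]],[[-0.013,0.045,0],[0,0,0]],[[-0.013,0.045,0],[0,0,0]],[[-0.013,0.045,0],[0,0,0]]]'; python3 -m jog '[[[-0.007,0.039,0],[0,0,0]],[[0,0,0],[0,0,0]],[[0,0,0],[0,0,0]]]';  python3 go.py .695 0.165 .25 74.9
python3 - <<'E'
from workcell import capture
from h import *
import pickle
w=capture("wrist");t=capture("top");s=capture("side");cv2.imwrite("pics/w5.png",w["img"]);pickle.dump((w,t,s),open("w5.pkl","wb"))
crop(s,"pics/s5.png",160,50,300,220,3.5)
crop(w,"pics/w5c.png",130,50,390,280,3)
E
```

```text
t: 12.6
tcp_pos: [0.6787, 0.1301, 0.2489]
eef_rot: [-0.001, 0.131, 0.991, -0.0]
wrist_force: [-0.2, -1.0, 0.0]
width: 0.0098
t: 12.98
tcp_pos: [0.6949, 0.1642, 0.2493]
eef_rot: [-0.001, 0.131, 0.991, -0.0]
wrist_force: [-0.1, -1.9, -1.6]
width: 0.0094
t 12.97 pos [0.6949 0.1642 0.2493] q [ 0.17  0.67 -0.73  1.32  0.44  1.32  0.74] F [-0.1 -1.9 -1.6] w 0.0094
y yaw 74.95 z [-1.7e-03 -5.0e-04 -1.0e+00]
shift now-tool mm [ 0.1  0.8 -0.7]  turn deg [-0.05 -0.08  0.05]  shift after turn mm [ 0.1  0.8 -0.7]
```

View pics/w5.png

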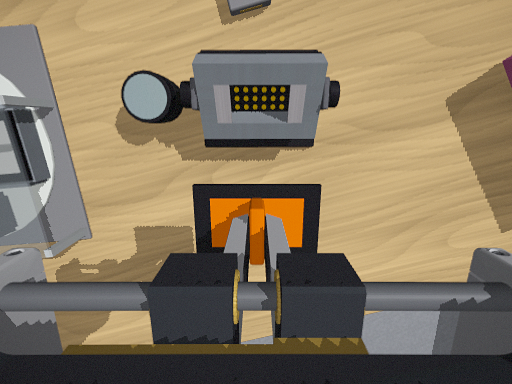

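View pics/w5c.png

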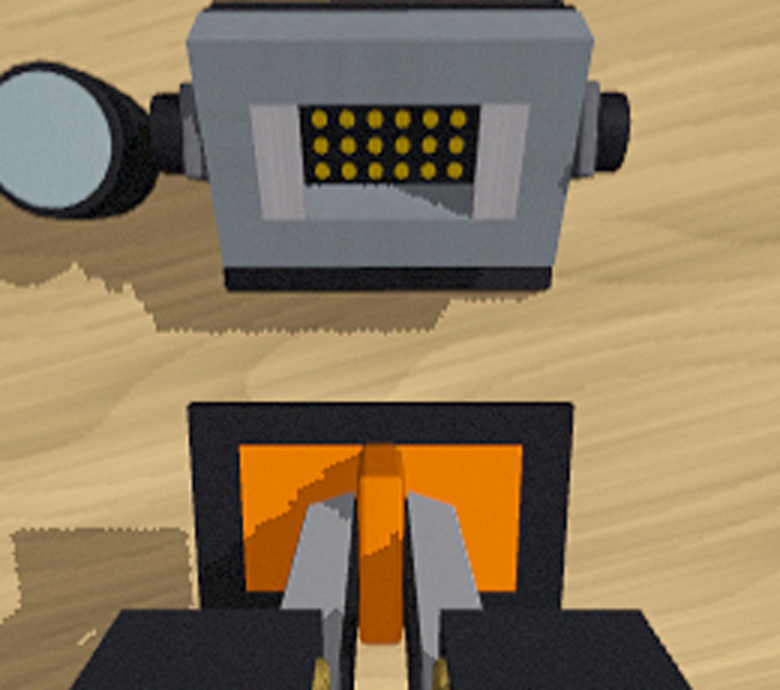

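```bash
cat > lamp.py <<'E'
import pickle
from h import *
from workcell import ctrl
exec(open("m.py").read().split("posts=")[0])
w,_,_=pickle.load(open("w5.pkl","rb"))
g=lambda *p:f(p,130,50,3)
c30=np.cos(np.pi/6)
def ff(name,pts,locs):
    P=[onz(w,[p],.088+x*.5)[0] for p,(x,y) in zip(pts,locs)]
    th,tr,e=fit([(x*c30,y) for x,y in locs],P); print(name,np.degrees(th).round(2),tr.round(4),e.round(1).tolist())
# lamp yaw~165: face +y = world -y-ish -> image left (tool y=+y world to right)
ff("face",g((188,38),(592,38),(225,267),(552,267)),[(.045,.069),(.045,-.069),(-.045,.069),(-.045,-.069)])
ff("open",g((301,105),(480,105),(306.5,218),(473,217)),[(.023,.033),(.023,-.033),(-.023,.033),(-.023,-.033)])
pts=g((250,105),(528,105),(262,218),(516,217))
P=[onz(w,[p],z)[0] for p,z in zip(pts,(.0995,.0995,.0765,.0765))];print("ledge outer",np.mean(P,0),np.linalg.norm(P[0]-P[1]),np.linalg.norm(P[2]-P[3]),np.linalg.norm(P[0]-P[2]))
o=ctrl.observe();Rm=rot(o["eef_rot"])
for zt in (.0266,.0296,.0326):
    n=Rm[:,2]; p0=o["tcp_pos"]+n*zt
    out=[]
    for r in ray(w,g((189,404),(573.5,404))):
        X=w["origin"]+r*(((p0-w["origin"])@n)/(r@n)); out.append((Rm.T@(X-o["tcp_pos"])*1e3).round(1).tolist())
    print(zt,out)
E
python3 lamp.py
```

```text
face 164.93 [0.6084 0.1902] [[-0.3, 0.9], [-0.7, -0.7], [0.7, 0.6], [0.3, -0.8]]
open 165.07 [0.6083 0.1906] [[0.5, 0.9], [0.2, -1.1], [-0.3, -0.1], [-0.4, 0.2]]
ledge outer [0.60819927 0.19015479 0.088     ] 0.09934522207230352 0.10108772490369551 0.045517248863713625
0.0266 [[30.5, -44.4, 26.6], [30.6, 45.1, 26.6]]
0.0296 [[29.8, -45.2, 29.6], [29.9, 45.9, 29.6]]
0.0326 [[29.1, -45.9, 32.6], [29.2, 46.6, 32.6]]
```

```bash
cat > seat.py <<'E'
import sys
from go import target
from h import *
S=np.array([.6083,.190,.088]); Rt=target(75,30,-15)
def tcp(d,off=(.0008,.0003,.0346)): return S-Rt@np.array(off)-Rt[:,2]*d
if __name__=="__main__":
    for d in (.1,.05,.03,0): print(d,tcp(d).round(4))
E
python3 seat.py; python3 go.py $(python3 -c "
from seat import tcp;print(*tcp(.1))") 75 30 -15
```

```text
0.1 [0.6739 0.1721 0.2042]
0.05 [0.6498 0.1786 0.1609]
0.03 [0.6401 0.1812 0.1435]
0 [0.6256 0.1851 0.1176]
t 13.12 pos [0.6952 0.1633 0.2503] q [ 0.17  0.67 -0.73  1.32  0.44  1.32  0.74] F [-0.7 -0.9 -1.1] w 0.0095
y yaw 74.86 z [-3.e-04 -6.e-04 -1.e+00]
shift now-tool mm [22.9  2.9 46.1]  turn deg [ 0.   29.99 -0.14]  shift after turn mm [-3.2  3.  51.4]
```

```bash
python3 -m jog '[[[0,0,0],[0,10,0]],[[0,0,0],[0,10,0]],[[0,0,0],[0,10,0]],[[0,0,0],[0,0,0]],[[-0.003,0.003,0.025],[0,0,0]],[[0,0,0.025],[0,0,0]],[[0,0,0],[0,0,0]],[[0,0,0],[0,0,0]]]';python3 go.py $(python3 -c "
from seat import tcp;print(*tcp(.05))") 75 30 -15
python3 - <<'E'
from workcell import capture
from h import *
import pickle
w=capture("wrist");t=capture("top");s=capture("side");cv2.imwrite("pics/w6.png",w["img"]);pickle.dump((w,t,s),open("w6.pkl","wb"))
crop(s,"pics/s6.png",160,50,300,220,3.5)
E
```

```text
t: 14.12
tcp_pos: [0.6751, 0.1729, 0.2074]
eef_rot: [-0.255, 0.127, 0.958, 0.034]
wrist_force: [-0.3, 0.1, -1.3]
width: 0.0099
t 14.12 pos [0.6751 0.1729 0.2074] q [ 0.13  0.97 -0.74  0.98  0.25  1.77  0.83] F [-0.3  0.1 -1.3] w 0.0099
y yaw 74.9 z [-0.4803  0.1302 -0.8674]
shift now-tool mm [-0.7 -1.2 53.3]  turn deg [ 0.08  0.15 -0.07]  shift after turn mm [-0.8 -1.1 53.3]
```

View pics/w6.png

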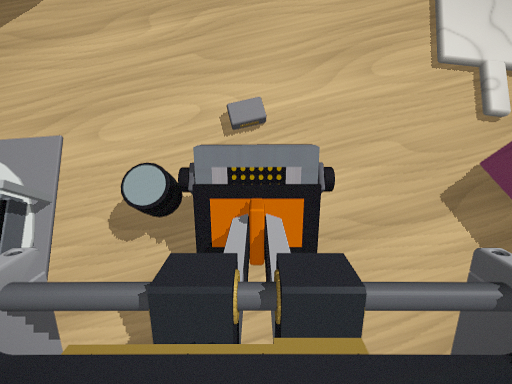

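View pics/s6.png

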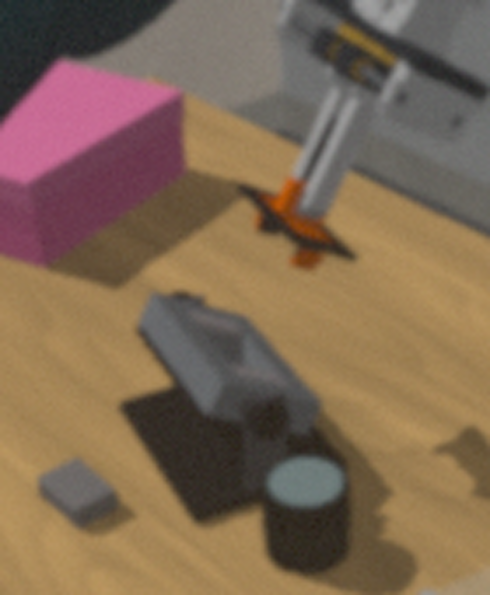

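```bash
python3 - <<'E'
import pickle
from h import *
w,t,s=pickle.load(open("w6.pkl","rb"))
crop(w,"pics/w6c.png",160,130,360,270,4)
E
```

```text
(no output)
```

View pics/w6c.png

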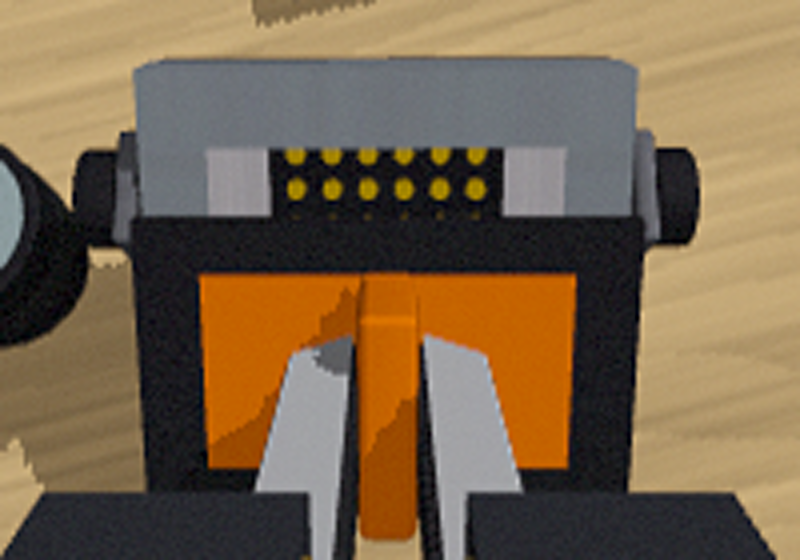

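```bash
python3 - <<'E'
import pickle
from h import *
from workcell import ctrl
w,t,s=pickle.load(open("w6.pkl","rb"))
o=ctrl.observe();Rm=rot(o["eef_rot"]);n=Rm[:,2]
g=lambda p:[((u+.5)/4-.5+160,(v+.5)/4-.5+130) for u,v in p]
for name,pp,d in (("ledge up",[(207,148),(270,148),(502,148),(566,148)],.1033+.0346),("filter",[(132,218),(645,217)],.0296)):
    p0=o["tcp_pos"]+n*d
    for r in ray(w,g(pp)):
        X=w["origin"]+r*(((p0-w["origin"])@n)/(r@n)); print(name,(Rm.T@(X-o["tcp_pos"])*1e3).round(1))
E
```

```text
ledge up [ 23.5 -51.1 137.9]
ledge up [ 23.5 -33.6 137.9]
ledge up [ 23.5  31.2 137.9]
ledge up [ 23.5  49.1 137.9]
filter [ 29.6 -46.6  29.6]
filter [29.8 45.4 29.6]
```

```bash
python3 -m jog '[[[-0.0005,-0.0006,0.025],[0,0,0]],[[0,0,0.025],[0,0,0]],[[0,0,0.02],[0,0,0]],[[0,0,0],[0,0,0]],[[0,0,0],[0,0,0]]]';python3 go.py $(python3 -c "
from seat import tcp;print(*tcp(.0))") 75 30 -15
python3 - <<'E'
from workcell import capture
from h import *
import pickle
w=capture("wrist");s=capture("side")
crop(w,"pics/w7.png",160,130,360,270,4)
crop(s,"pics/s7.png",180,100,290,200,6)
E
```

```text
t: 14.9
tcp_pos: [0.6417, 0.1818, 0.1458]
eef_rot: [-0.256, 0.127, 0.958, 0.034]
wrist_force: [0.2, -0.2, -0.7]
width: 0.0099
t 14.9 pos [0.6417 0.1818 0.1458] q [ 0.15  0.97 -0.74  1.14  0.25  1.62  0.81] F [ 0.2 -0.2 -0.7] w 0.0099
y yaw 74.91 z [-0.4817  0.1305 -0.8666]
shift now-tool mm [ 0.1 -1.  32.7]  turn deg [ 0.08  0.06 -0.05]  shift after turn mm [ 0.1 -1.  32.7]
```

View pics/w7.png

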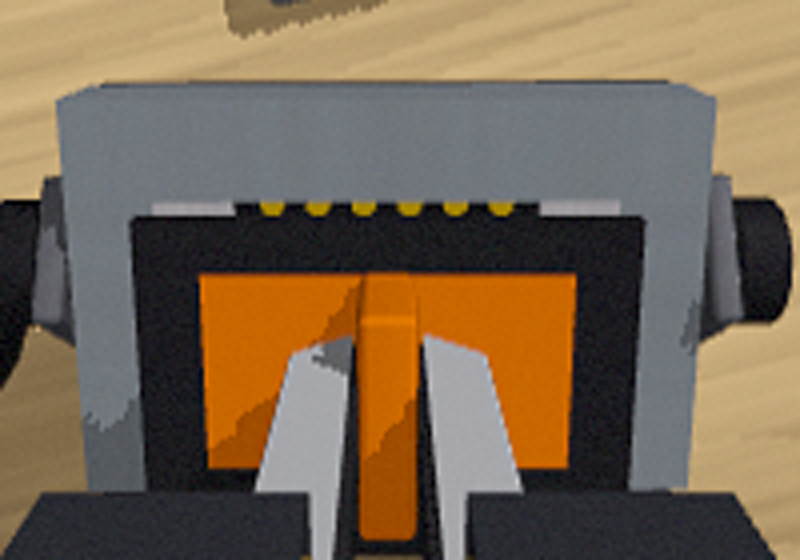

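View pics/s7.png

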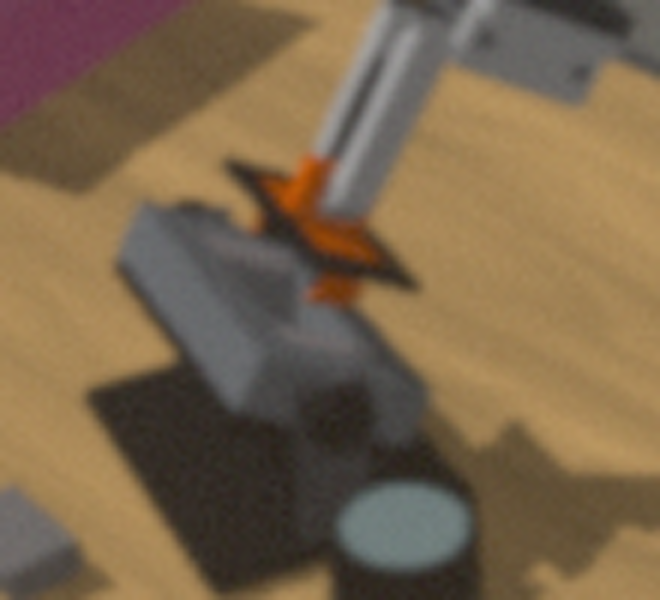

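```bash
python3 -m jog '[[[0,-0.0003,0.008],[0,0,0]],[[0,0,0.006],[0,0,0]],[[0,0,0],[0,0,0]]]' - 55;python3 -m jog '[[[0,0,0.004],[0,0,0]],[[0,0,0.004],[0,0,0]],[[0,0,0],[0,0,0]]]'; python3 -m jog '[[[0,0,0.003],[0,0,0]],[[0,0,0],[0,0,0]]]';python3 go.py $(python3 -c "
from seat import tcp;print(*tcp(.0))") 75 30 -15
```

```text
t: 15.38
tcp_pos: [0.6337, 0.1833, 0.1322]
eef_rot: [-0.257, 0.126, 0.958, 0.034]
wrist_force: [-0.3, 0.4, -1.0]
width: 0.0096
t: 15.75
tcp_pos: [0.6304, 0.1843, 0.1259]
eef_rot: [-0.256, 0.127, 0.958, 0.034]
wrist_force: [2.2, 0.3, 2.4]
width: 0.0096
t: 16.0
tcp_pos: [0.6288, 0.1847, 0.1231]
eef_rot: [-0.256, 0.127, 0.958, 0.034]
wrist_force: [2.3, -0.4, 1.2]
width: 0.0098
t 16.0 pos [0.6288 0.1847 0.1231] q [ 0.16  0.97 -0.74  1.2   0.26  1.56  0.81] F [ 2.3 -0.4  1.2] w 0.0098
y yaw 74.93 z [-0.4826  0.13   -0.8661]
shift now-tool mm [ 0.  -0.5  6.4]  turn deg [ 0.04  0.01 -0.06]  shift after turn mm [ 0.  -0.5  6.4]
```

```bash
for i in 1 2; do python3 -m jog '[[[0,0,0.002],[0,0,0]],[[0,0,0],[0,0,0]]]'; done; python3 -m jog '[[[0,0,0.0015],[0,0,0]],[[0,0,0],[0,0,0]]]';python3 go.py $(python3 -c "
from seat import tcp;print(*tcp(.0))") 75 30 -15
```

```text
t: 16.25
tcp_pos: [0.6276, 0.185, 0.1212]
eef_rot: [-0.257, 0.127, 0.958, 0.034]
wrist_force: [1.7, -0.7, -0.3]
width: 0.0094
t: 16.5
tcp_pos: [0.6266, 0.1853, 0.1194]
eef_rot: [-0.257, 0.127, 0.958, 0.034]
wrist_force: [1.1, 0.9, 0.2]
width: 0.0095
t: 16.75
tcp_pos: [0.6257, 0.1854, 0.118]
eef_rot: [-0.257, 0.126, 0.957, 0.034]
wrist_force: [0.2, 0.9, -0.8]
width: 0.0095
t 16.75 pos [0.6257 0.1854 0.118 ] q [ 0.16  0.97 -0.74  1.21  0.26  1.55  0.8 ] F [ 0.2  0.9 -0.8] w 0.0095
y yaw 74.96 z [-0.4837  0.1295 -0.8656]
shift now-tool mm [-0.2 -0.4  0.3]  turn deg [-0.01 -0.05 -0.05]  shift after turn mm [-0.2 -0.4  0.3]
```

```bash
for i in 1 2; do python3 -m jog '[[[0,0,0.0015],[0,0,0]],[[0,0,0],[0,0,0]]]'; done; python3 go.py $(python3 -c "
from seat import tcp;print(*tcp(.0))") 75 30 -15
python3 - <<'E'
from workcell import capture
from h import *
w=capture("wrist");s=capture("side")
crop(w,"pics/w8.png",160,130,360,270,4)
crop(s,"pics/s8.png",180,100,290,200,6)
E
```

```text
t: 17.0
tcp_pos: [0.6254, 0.1856, 0.1174]
eef_rot: [-0.256, 0.127, 0.958, 0.034]
wrist_force: [1.4, -1.3, 4.4]
width: 0.0094
t: 17.25
tcp_pos: [0.6254, 0.1856, 0.1173]
eef_rot: [-0.256, 0.127, 0.958, 0.034]
wrist_force: [3.7, -3.8, 16.8]
width: 0.0098
t 17.25 pos [0.6254 0.1856 0.1173] q [ 0.16  0.97 -0.74  1.21  0.26  1.55  0.8 ] F [ 3.7 -3.8 16.8] w 0.0098
y yaw 74.9 z [-0.4813  0.1304 -0.8668]
shift now-tool mm [-0.2 -0.4 -0.4]  turn deg [ 0.08  0.09 -0.07]  shift after turn mm [-0.2 -0.4 -0.4]
```

View pics/w8.png

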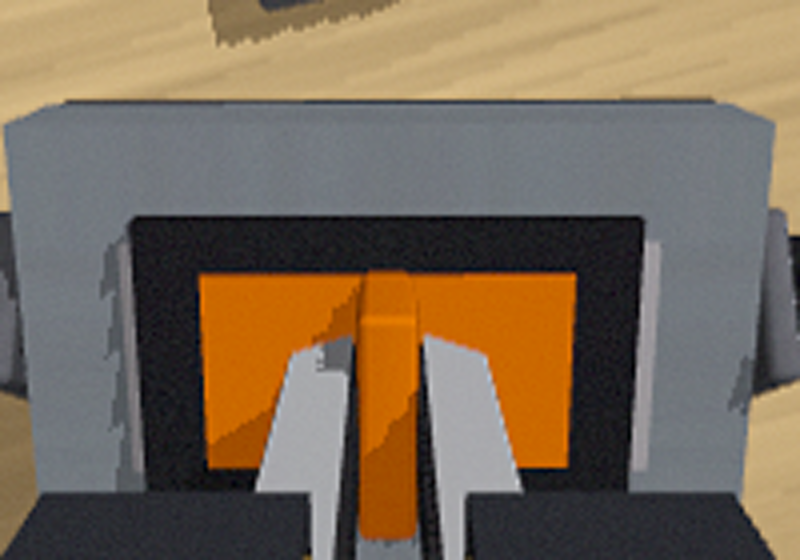

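View pics/s8.png

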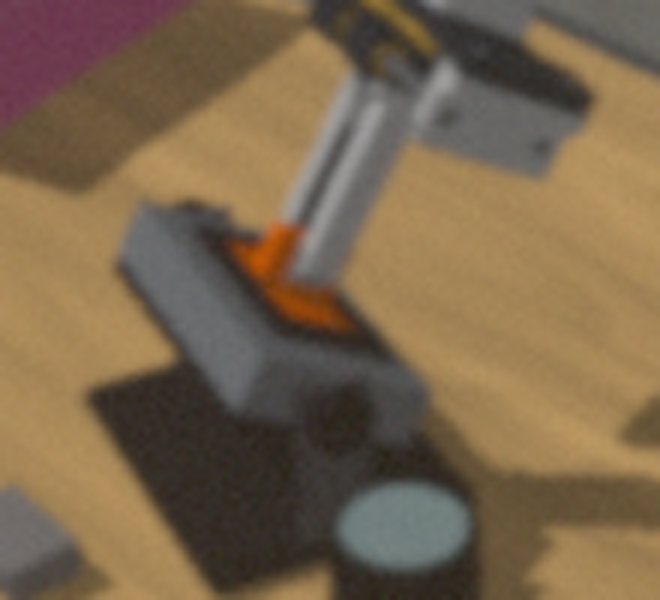

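```bash
python3 -m jog '[[[0,0,0.001],[0,0,0]],[[0,0,0],[0,0,0]]]'; python3 -m jog '[[[0,0,-0.004],[0,0,0]],[[0,0,0],[0,0,0]]]';python3 -m jog '[[[0,0,-0.001],[0,0,0]],[[0,0,0],[0,0,0]]]';python3 go.py $(python3 -c "
from seat import tcp;print(*tcp(.0))") 75 30 -15
```

```text
t: 17.6
tcp_pos: [0.6254, 0.1856, 0.1173]
eef_rot: [-0.255, 0.127, 0.958, 0.034]
wrist_force: [6.4, -6.9, 25.0]
width: 0.0096
t: 17.85
tcp_pos: [0.6259, 0.1855, 0.1181]
eef_rot: [-0.257, 0.126, 0.958, 0.034]
wrist_force: [0.6, 0.2, -2.0]
width: 0.0097
t: 18.1
tcp_pos: [0.6263, 0.1854, 0.1188]
eef_rot: [-0.257, 0.126, 0.958, 0.034]
wrist_force: [-1.9, 0.1, -5.9]
width: 0.0094
t 18.1 pos [0.6263 0.1854 0.1188] q [ 0.16  0.97 -0.74  1.21  0.26  1.56  0.8 ] F [-1.9  0.1 -5.9] w 0.0094
y yaw 74.96 z [-0.4836  0.1297 -0.8656]
shift now-tool mm [-0.1 -0.5  1.3]  turn deg [ 0.01 -0.05 -0.04]  shift after turn mm [-0.1 -0.5  1.3]
```

```bash
python3 -m jog '[[[0,0,0.002],[0,0,0]],[[0,0,0.0015],[0,0,0]],[[0,0,0],[0,0,0]]]';  python3 -m jog '[[[0,0,0],[0,0,0]],[[0,0,0],[0,0,0]],[[0,0,0],[0,0,0]]]' -0.4; python3 go.py $(python3 -c "
from seat import tcp;print(*tcp(.1))") 75 30 -15
```

```text
t: 18.48
tcp_pos: [0.6255, 0.1857, 0.1173]
eef_rot: [-0.256, 0.127, 0.958, 0.034]
wrist_force: [2.8, -1.9, 8.9]
width: 0.0094
t: 18.85
tcp_pos: [0.6248, 0.1858, 0.1161]
eef_rot: [-0.257, 0.127, 0.958, 0.034]
wrist_force: [-1.0, -0.6, 0.4]
width: 0.028
t 18.85 pos [0.6248 0.1858 0.1161] q [ 0.16  0.98 -0.74  1.22  0.26  1.55  0.8 ] F [-1.  -0.6  0.4] w 0.028
y yaw 74.95 z [-0.4831  0.1299 -0.8659]
shift now-tool mm [-1.000e-01 -5.000e-01 -1.018e+02]  turn deg [ 0.03 -0.02 -0.05]  shift after turn mm [-1.000e-01 -5.000e-01 -1.018e+02]
```

Released; withdraw straight out along the face normal, then away so the top camera sees.

```bash
python3 -m jog '[[[0,0,-0.01],[0,0,0]],[[0,0,-0.025],[0,0,0]],[[0,0,-0.035],[0,0,0]],[[0,0,-0.035],[0,0,0]],[[-0.03,0,-0.01],[0,0,0]],[[-0.03,0,0],[0,0,0]],[[0,0,0],[0,0,0]],[[0,0,0],[0,0,0]]]'
python3 - <<'E'
from workcell import capture,ctrl
from h import *
import pickle
w=capture("wrist");t=capture("top");s=capture("side");pickle.dump((w,t,s),open("w9.pkl","wb"))
cv2.imwrite("pics/w9.png",w["img"])
crop(s,"pics/s9.png",180,100,290,200,6)
cv2.imwrite("pics/t9.png",t["img"])
E
```

```text
t: 19.85
tcp_pos: [0.7303, 0.1578, 0.1864]
eef_rot: [-0.257, 0.126, 0.958, 0.034]
wrist_force: [0.5, -0.3, 0.2]
width: 0.0284
```

View pics/w9.png

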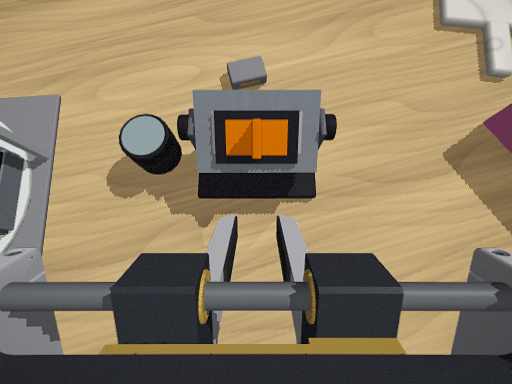

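View pics/s9.png

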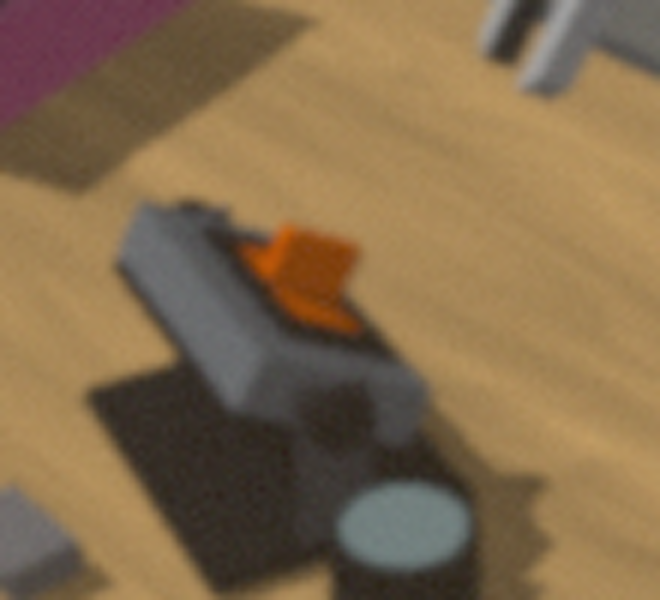

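View pics/t9.png

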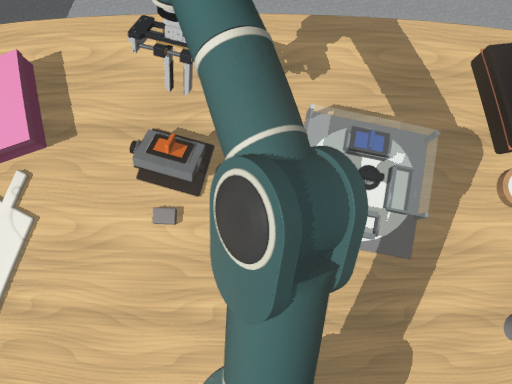

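```bash
python3 - <<'E'
import pickle
from h import *
w,t,s=pickle.load(open("w9.pkl","rb"))
crop(w,"pics/w9c.png",170,70,350,210,4.4)
crop(t,"pics/t9c.png",120,115,250,235,5)
E
```

```text
(no output)
```

View pics/w9c.png

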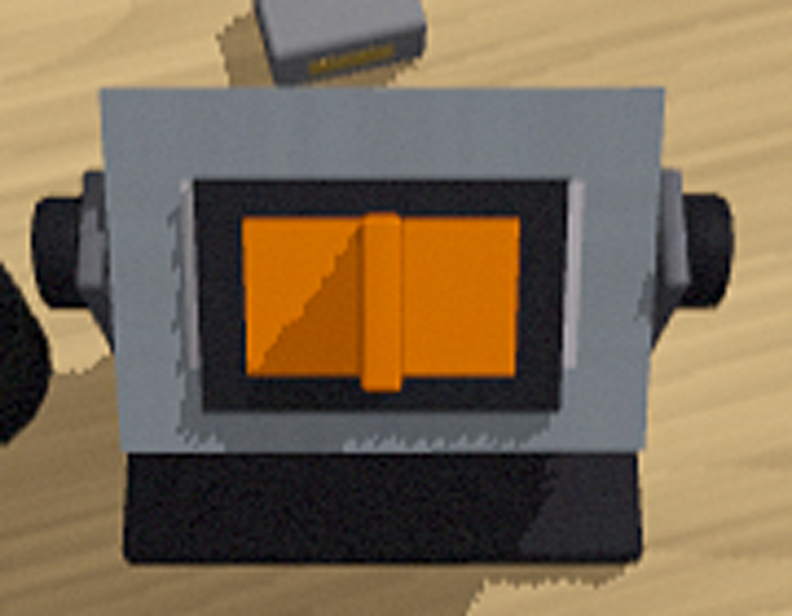

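View pics/t9c.png

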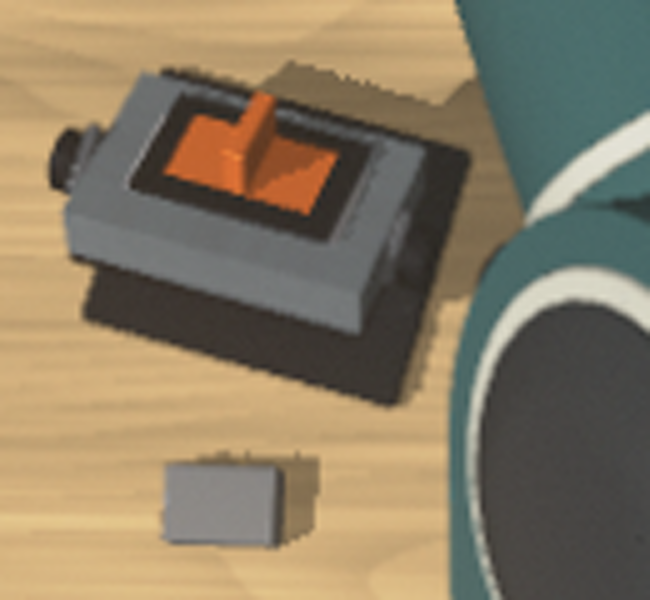

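```bash
python3 -c "
from workcell import ctrl
o=ctrl.observe();print(o['t'],o['wrist_force']);print(ctrl.close_job())"
```

```text
20.0 [0.18636431 0.85524113 0.18249411]
the job is handed in; nothing more can be done
None
```

The orange filter is seated in the light's sloping face and released, and I handed the job in at 20.0 s of the 69 s allowed.

**What I did:** I turned the rack by its knob about 62.7° clockwise. That brought the orange filter to the yellow mark, in line with the rack to within about half a degree. I lifted it straight out by its fin, tilted it 30° and pressed it in along the face normal. I then let go and backed the arm well clear.

**Checks that agreed:**
- **Stop:** it reached a hard stop within 0.5 mm of the calculated seat and held there up to about 27 N.
- **Catch:** it resisted a gentle pull with about 6 N after 1.6 mm, which fits the 1.5 mm play expected once the tabs are caught. I then pressed it flush again.
- **Pictures:** the last views show the plate flat and centred on the face, with equal ledge strips on both sides. The battery and lens look unmoved and the blue filter is in its pocket.

**What I could not confirm fully:**
- **Tabs:** they cannot be seen once it is in, so that both caught rests on the pull test and the symmetric fit. I saw only 3 to 4 N at the pauses on the way in, below the 10 to 15 N you gave for snapping in. The peaks may have fallen between readings.
- **White filter:** it was partly hidden by the arm in the last top view. Its visible part and the earlier views show it in its pocket.

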